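# Portion toffees with the tipping pail

### The job

Make up a toffee order: put all the toffees lying on the counter into the pail, lift the pail by its bail and hang it by its side pins in the two slots of the portioning stand, letting go of it there. Then take the loop at its bottom rim and tip the pail over, bottom well above mouth, so that every toffee drops into the funnel, and let the pail back down to hang upright. Swing the red-knobbed lever to its stop and let it return so that the toffees fall into the loaf tin, and finally stand the empty pail back upright on its cork mat; leave the price card, egg timer and bell where they are.

Things in the scene. Friction and masses are not known exactly. Their poses are not given: they have to be found in the camera images.
- stand: Fixed steel portioning stand; origin on the counter (z = 0) straight below the saddle. At yaw 0 its x points away from the robot (yaw varies +-0.2); z up. Legs at (-47, 56), (-47, -56), (85, 56) mm; a post carrying the lever at (20, -80) mm. Above its funnel two uprights, 6 mm thick, stand at y = +57 and -57 mm (108 mm clear between them).
- saddle (a point): Middle between the slots in the tops of the two uprights, 185 mm above the counter: pail_pins comes here (about 4 mm lower with the pins resting). The slots are open to the top, 14 mm wide in stand x, floors at z = 176 mm, mouths flared from z = 206 up to 227 mm. The pail's pins lie along the stand's y, its pouring side to the stand's +x; a pail carried too low to clear the uprights can come in between them along stand x.
- funnel_mouth (a point): Middle of the funnel's mouth, stand (20, 0, 110) mm. Mouth 120 x 92 mm (stand x, y), far wall rising to z = 140 mm at stand x = 97 mm; narrows to 72 x 52 mm at z = 64 mm, where the lever's shutter closes it from below.
- lever (a joint): Lever of the stand, rad: 0 closed (shutter under the funnel), 1.35 at its stop (funnel fully open). A spring takes it back to 0 when let go; about 2 to 5 N is needed at the knob. It swings clockwise seen from above, which moves the knob first towards the robot side (the stand's -x).
- lever_axis (a point): Point on the lever's upright pivot axis, 85 mm above the counter, at stand (20, -80) mm.
- lever_knob (a point): Middle of the part to grip of the lever's upright round red knob (18 mm diameter, top 112 mm and grip point 90 mm above the counter), 100 mm from the pivot axis; at rest at stand (48, -176) mm, at the stop at (-67, -129) mm.
- mat: Fixed round cork mat, 130 mm across, 4 mm thick; origin at the centre of its underside. The pail stands on it at first and must be stood back on it.
- pail: Loose open metal pail, about 0.4 kg, 80 mm high, 66 mm across the bottom, 84 mm across the mouth, wall 3 mm, floor 4 mm; origin at the centre of its underside, z towards its mouth, y along its pins, x away from the loop (the side to pour over; at first within 0.4 rad of world x). Hangs mouth up on its pins, leaning by up to 0.2 rad.
- pail_middle (a point): Middle of the pail's inside, 40 mm above its underside.
- pail_pins (a point): Middle of the pail between its two pins, 58 mm above the underside; also the bail's hinge axis. The round pins, 10 mm in diameter, reach out to pail y = +70 and -70 mm; the bail's arms hang on them at y = +46 and -46 mm.
- bail (a joint): Angle of the pail's wire bail, rad: 0 standing upright over the mouth, positive leaning to the pail's +x; range -1.2 to 1.2. Its hinge has a little friction (0.045 N m), so the bail stays where it is left.
- bail_grip (a point): Middle of the bail's wooden grip: a round sleeve of 11 mm diameter, 50 mm long along the pail's y, that spins freely on the wire, so a pail held by it hangs plumb; 80 mm from the hinge axis (pail_pins).
- loop_bar (a point): Middle of the straight bar of the steel loop at the pail's bottom rim: round bar of 8 mm diameter along the pail's y, free for 50 mm, 78 mm behind the pail's axis (pail x = -78 mm) and 10 mm above its underside; 44 mm from bar to pail wall.
- loaf_tin: Loose dark loaf tin, 152 x 70 x 52 mm (x, y, z), inside 142 x 58 mm, standing under the funnel, lengthwise along the stand's x; origin at the centre of its underside. Need not be moved.
- toffee0_centre (a point): Centre of a gold foil-wrapped toffee, a rounded block 24 x 18 x 16 mm (its x, y, z) with a paper band, 12 g, slippery foil; lies flat on the counter at first. Two to four toffees are present.
- toffee1_centre (a point): Centre of a red foil-wrapped toffee, a rounded block 24 x 18 x 16 mm (its x, y, z) with a paper band, 12 g, slippery foil; lies flat on the counter at first. Two to four toffees are present.
- toffee2_centre (a point): Centre of a blue foil-wrapped toffee, a rounded block 24 x 18 x 16 mm (its x, y, z) with a paper band, 12 g, slippery foil; lies flat on the counter at first. Two to four toffees are present.
- toffee3_centre (a point): Centre of a green foil-wrapped toffee, a rounded block 24 x 18 x 16 mm (its x, y, z) with a paper band, 12 g, slippery foil; lies flat on the counter at first. Two to four toffees are present.
- price_card: Bystander: slate price card in an oak foot, 22 x 68 x 52 mm; leave alone. Origin under its centre.
- egg_timer: Bystander: red wind-up egg timer, 63 mm across, 52 mm high; leave alone. Origin under its centre.
- counter_bell: Bystander: chromed counter bell, 82 mm across, 58 mm high; leave alone. Origin under its centre.

How it is judged:
On the way, in this order (a step that is already met when the one before it is completed fails the run):
1. all toffees are in the pail (distance between each of toffee0_centre, toffee1_centre, toffee2_centre, toffee3_centre and pail_middle below 0.05 m), for 0.2 s.
2. the pail hangs by its pins in the stand's slots, upright, let go, with all toffees in it (all of step 1 and distance between pail_pins and saddle below 0.013 m and contact force between the fingers and pail below 0.3 N and angle between pail's own z axis and vertical below 0.4 rad), for 0.2 s.
3. held by the loop at its bottom rim, the pail is tipped by more than 115 degrees with its pins in the slots (distance between pail_pins and saddle below 0.013 m and angle between pail's own z axis and vertical above 2 rad and contact force between the fingers and pail_loop above 0.3 N), for 0.1 s.
4. all toffees are in the funnel and the pail hangs upright again (x of toffee0_centre in the frame of stand between -0.045 and 0.1 m and y of toffee0_centre in the frame of stand between -0.05 and 0.05 m and z of toffee0_centre in the frame of stand between 0.06 and 0.14 m and x of toffee1_centre in the frame of stand between -0.045 and 0.1 m and y of toffee1_centre in the frame of stand between -0.05 and 0.05 m and z of toffee1_centre in the frame of stand between 0.06 and 0.14 m and x of toffee2_centre in the frame of stand between -0.045 and 0.1 m and y of toffee2_centre in the frame of stand between -0.05 and 0.05 m and z of toffee2_centre in the frame of stand between 0.06 and 0.14 m and x of toffee3_centre in the frame of stand between -0.045 and 0.1 m and y of toffee3_centre in the frame of stand between -0.05 and 0.05 m and z of toffee3_centre in the frame of stand between 0.06 and 0.14 m and distance between pail_pins and saddle below 0.013 m and angle between pail's own z axis and vertical below 0.4 rad), for 0.2 s.
5. the lever is at its stop (value of joint lever above 1.27 rad), for 0.1 s.
6. the lever is back and all toffees are in the loaf tin (value of joint lever below 0.08 rad and x of toffee0_centre in the frame of loaf_tin between -0.073 and 0.073 m and y of toffee0_centre in the frame of loaf_tin between -0.032 and 0.032 m and z of toffee0_centre in the frame of loaf_tin between 0 and 0.06 m and x of toffee1_centre in the frame of loaf_tin between -0.073 and 0.073 m and y of toffee1_centre in the frame of loaf_tin between -0.032 and 0.032 m and z of toffee1_centre in the frame of loaf_tin between 0 and 0.06 m and x of toffee2_centre in the frame of loaf_tin between -0.073 and 0.073 m and y of toffee2_centre in the frame of loaf_tin between -0.032 and 0.032 m and z of toffee2_centre in the frame of loaf_tin between 0 and 0.06 m and x of toffee3_centre in the frame of loaf_tin between -0.073 and 0.073 m and y of toffee3_centre in the frame of loaf_tin between -0.032 and 0.032 m and z of toffee3_centre in the frame of loaf_tin between 0 and 0.06 m), for 0.2 s.
At the end, for the whole second after the job is handed in: All toffees lie in the loaf tin, the lever is back at rest (under 0.08 rad) and the pail stands upright (within 7 degrees) and still on the cork mat, its centre within 30 mm of the mat's (all of step 6 and horizontal distance between pail and mat below 0.03 m and height (world z) of pail below 0.009 m and angle between pail's own z axis and vertical below 0.12 rad and linear speed of pail below 0.02 m/s); the robot touches nothing.
It fails at once if the price card is moved more than 30 mm (distance of price_card from where it was at the start of the episode above 0.03 m).
It fails at once if the egg timer is moved more than 30 mm (distance of egg_timer from where it was at the start of the episode above 0.03 m).
It fails at once if the counter bell is moved more than 30 mm (distance of counter_bell from where it was at the start of the episode above 0.03 m).
Of toffee0, toffee1, toffee2, toffee3 only 2 to 4 are there at a start; the rules pass over those that are not, and their reading is None.
At some moment in a run one of toffee0, toffee1, toffee2, toffee3 may be knocked a few centimetres aside while the robot is not near it.
It also fails if it takes over 210 s, if anything falls off the work surface, if the arm or the gripper's body presses on something with over 40 N, if the wrist force passes 120 N, or if a joint passes its speed limit or range.

### The arm

A 7-joint arm with a two-finger parallel gripper is mounted at the origin on a cart in front of the work surface, level with it; the furniture and walls round the work are solid. World frame = base frame: x ahead of the robot, y to its left, z up, the work surface at z = 0. Lengths are in m, angles in rad, forces in N, time in s.
With the tool pointing down it reaches from about 0.425 to 0.95 m from the base axis. Payload 4.7 kg.
Tool frame: the origin (TCP) lies on the centre line of the jaws, within the pads' length; the fingertips stand robot.nose_length ahead of it and the grasp point (between the pads) lies 8 mm behind it (robot.nose_length is the distance from the TCP to the fingertips, in m); z points along the fingers, x is the direction in which the jaws open and shut, and the axes are right-handed (so a half turn about z gives the same grasp; the last joint's range is limited). The gripper opens to 85 mm and grips with 20 to 120 N. Pads are 22 mm wide; open, the fingers measure 114 mm over their backs; the gripper's body (76 mm by 85 mm) begins 54 mm behind the grasp point. The pads swing forward as they close: fully open they stand 13 mm farther back than shut.
Start: joints at [1.295, 0.469, -0.049, 1.532, 0.024, 1.141, -0.082], TCP at [0.165, -0.655, 0.242] pointing down, gripper open.
Joint ranges: [-2.59, 2.59], [-0.33, 1.99], [-1.39, 1.29], [0.1, 2.45], [-1.04, 4.18], [0.21, 1.99], [-2.66, 2.66]. Speed limits (rad/s): [2.57, 2.57, 3.14, 3.14, 3.14, 3.14, 3.14].

### API

Orientations are given as [roll, pitch, yaw] about the fixed x, y, z axes, in that order (R = Rz(yaw) Ry(pitch) Rx(roll)).
In Python, from plant import robot gives the robot as it stands. Calls block until the motion is done:
- robot.goto(position, orientation): joint-space move of the TCP to a pose.
- robot.move_straight(position, vel=0.15, attitude=None, contact_N=None): straight line of the TCP; attitude=None keeps the orientation; vel is the mean speed in m/s. With contact_N (N) it stops when the force on the tool has changed by that much, and returns True; else False.
- robot.move_joints(angles): joint-space move.
- robot.grip(opening, strength=None): opening from 0.0 (shut) to 1.0 (fully open); strength is the grip in N (None keeps the last); returns when the fingers have stopped.
- robot.sleep(seconds).
- robot.inverse_kinematics(position, orientation): joint angles nearest the present ones, or None.
- robot.sense(): the state.
- robot.grab_frame(name): name is "scene" or "side" or "wrist"; returns a dict with "image" (420x560x3 uint8, red, green, blue), "range_z" (420x560 float32, m along the optical axis (not along the pixel's ray), 0 where there is no reading), "fx", "fy", "cx", "cy" (pixels), "dist_coeffs" ([k1, k2, p1, p2, k3] as OpenCV has them; the pictures are not rectified), "R" (3x3) and "t" (3): a world point X has camera coordinates R X + t. Camera axes: x right, y down, z forward; pixel columns grow to the right and rows downward; lengths in m; the calibration is good to about 2 mm. A picture is of the moment at which its call begins.
A pose or a line that the arm cannot do raises robot.IKError and nothing moves.
- robot.close_job(): hands the job in, once; it reports no verdict.
The state is a dict: "t": time; "joint_pos": joint angles; "joint_velocities": joint speeds; "effort": joint torques, N m; "tcp_pos": TCP position; "tcp_rot": TCP orientation; "wrist_force": force on the tool from outside, world axes, zero at the start; "torque": the same for the moment, N m; "opening": opening from 0.0 (shut) to 1.0 (fully open).
Only numpy, scipy, OpenCV 4.12 (cv2) and the standard library are available. Lean on these libraries where they do the work, as an engineer would, in place of code of your own. Each camera call takes 0.05 s, during which the arm holds its last target. There are 200 camera calls.

## Working session

There is one attempt and no reset: what is moved stays moved. The work goes in short steps, each a Python script; the robot and the scene stay as the last script left them, time stands still between calls to the robot, and variables do not carry over. Pictures are saved under pics/ and viewed, about 12 in all and at most 16, crops included, and the job is handed in when it is done.

```bash
ls; mkdir -p pics
cat > h.py <<'E'
import numpy as np, cv2
from plant import robot
def grab(n):
    f=robot.grab_frame(n); return f
def save(f,name,crop=None,scale=1):
    im=f["image"]
    if crop: r0,r1,c0,c1=crop; im=im[r0:r1,c0:c1]
    im=cv2.resize(im,None,fx=scale,fy=scale,interpolation=cv2.INTER_CUBIC)
    cv2.imwrite("pics/"+name,im[:,:,::-1])
def K(f): return np.array([[f["fx"],0,f["cx"]],[0,f["fy"],f["cy"]],[0,0,1.]])
def rays(f,uv):
    p=cv2.undistortPoints(np.array(uv,float).reshape(-1,1,2),K(f),np.array(f["dist_coeffs"])).reshape(-1,2)
    return np.c_[p,np.ones(len(p))]
def cam(f): return -np.array(f["R"]).T@np.array(f["t"])
def onplane(f,uv,z):
    d=rays(f,uv)@np.array(f["R"]); c=cam(f)
    return c+d*((z-c[2])/d[:,2])[:,None]
def depthpts(f,uv):
    uv=np.array(uv,int).reshape(-1,2)
    z=f["range_z"][uv[:,1],uv[:,0]]
    return (rays(f,uv)*z[:,None]-np.array(f["t"]))@np.array(f["R"])
def cloud(f):
    h,w=f["range_z"].shape
    g=np.stack(np.meshgrid(np.arange(w),np.arange(h)),-1).reshape(-1,2)
    P=depthpts(f,g).reshape(h,w,3); P[f["range_z"]==0]=np.nan
    return P
def proj(f,X):
    return cv2.projectPoints(np.array(X,float).reshape(-1,1,3),cv2.Rodrigues(np.array(f["R"]))[0],np.array(f["t"],float),K(f),np.array(f["dist_coeffs"]))[0].reshape(-1,2)
E
python3 - <<'E'
from h import *
for n in("scene","side"):
    f=grab(n); save(f,n+"0.png",scale=1.4); print(n,cam(f).round(3),f["fx"],np.array(f["R"]).round(2).tolist())
s=robot.sense(); print(s["t"],robot.nose_length,s["tcp_rot"],s["tcp_pos"],s["opening"])
E
```

```text
pics
scene [-0.179  0.841  0.849] 443.7385958212543 [[-0.75, -0.66, -0.01], [-0.36, 0.43, -0.83], [0.55, -0.62, -0.56]]
side [-0.048 -1.117  1.122] 480.59471040311496 [[0.91, -0.41, -0.0], [-0.24, -0.54, -0.8], [0.33, 0.73, -0.59]]
0.1 0.011 [ 3.14156517e+00  1.72692555e-03 -1.32398083e+00] [ 0.16480822 -0.65406328  0.2413728 ] 0.997402535675344
```

View pics/scene0.png

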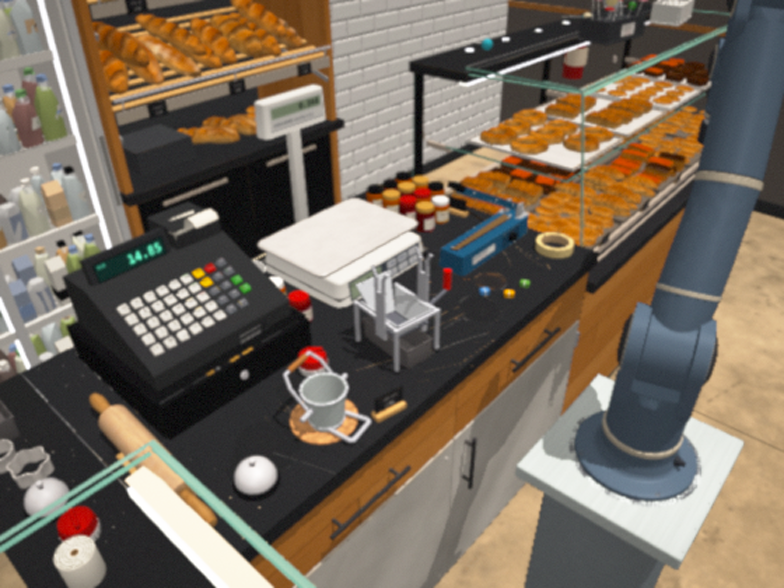

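View pics/side0.png

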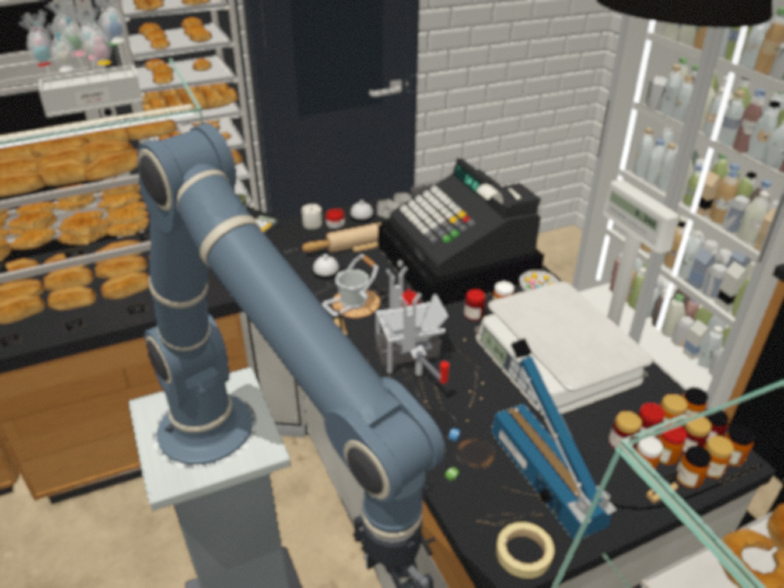

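Scene (×1.4): pail at (325,400) on the mat with its loop at (355,432) and bail grip at (300,360). Stand at (395,310), red knob at (447,280). Toffees: blue (485,291), gold (509,294), green (525,283). Card (388,405), bell (256,475), timer (313,357). The side view shows blue (454,434) and green (452,474); gold is hidden by the arm.

```bash
cat >> h.py <<'E'
def blobs(f,P=None,zmax=0.04,zmin=0.003,minarea=4):
    hsv=cv2.cvtColor(f["image"],cv2.COLOR_RGB2HSV); out=[]
    if P is None: P=cloud(f)
    for n,lo,hi in(("gold",14,32),("red",-8,8),("blue",98,125),("green",40,85)):
        h=hsv[...,0].astype(int); h=np.where(h>150,h-180,h)
        m=(h>=lo)&(h<=hi)&(hsv[...,1]>110)&(hsv[...,2]>70)&(P[...,2]<zmax)&(P[...,2]>zmin)&(P[...,0]>0.3)&(P[...,0]<0.95)&(abs(P[...,1])<0.75)
        k,l,st,c=cv2.connectedComponentsWithStats(m.astype(np.uint8),connectivity=8)
        for i in range(1,k):
            if st[i,4]>=minarea: out.append((n,st[i,4],c[i],onplane(f,[c[i]],0.012)[0]))
    return out
E
python3 - <<'E'
from h import *
for n in("scene","side"):
    f=grab(n);P=cloud(f); print(n)
    for b in blobs(f,P): print(b[0],b[1],b[2].round(0),b[3].round(3))
    if n=="scene":
        def q(u,v): 
            u,v=int(u/1.4),int(v/1.4); return P[v-1:v+2,u-1:u+2].reshape(-1,3).round(3)[4]
        for nm,u,v in(("pailrim l",300,398),("rim r",348,388),("loop",355,438),("grip",300,362),("bell",256,465),("card",388,405),("timer",313,352),("knob",447,278),("upr near",382,275),("upr far",424,262),("leg",437,330),("leg2",397,345),("leg3",358,315)): print(nm,q(u,v))
for p in ([.6,-.15,.35],[.6,.0,.4],[.62,.2,.4],[.45,-.3,.35]):
  for yaw in(-1.57,0,1.57):
    print(p,yaw,robot.inverse_kinematics(p,[np.pi,0,yaw]) is not None)
E
```

```text
scene
gold 60 [327. 151.] [ 0.806 -0.559  0.012]
gold 8 [315. 158.] [ 0.804 -0.471  0.012]
gold 9 [414. 164.] [ 0.467 -0.689  0.012]
gold 30 [398. 167.] [ 0.503 -0.625  0.012]
gold 43 [363. 209.] [ 0.446 -0.276  0.012]
gold 14 [177. 250.] [0.753 0.275 0.012]
gold 11 [167. 256.] [0.754 0.31  0.012]
gold 9 [150. 266.] [0.751 0.371 0.012]
gold 14 [ 76. 288.] [0.834 0.562 0.012]
gold 43 [ 69. 291.] [0.837 0.581 0.012]
gold 29 [250. 290.] [0.464 0.251 0.012]
gold 155 [277. 293.] [0.401 0.212 0.012]
gold 7 [213. 293.] [0.534 0.324 0.012]
gold 239 [221. 309.] [0.472 0.35  0.012]
gold 56 [250. 303.] [0.431 0.286 0.012]
gold 4 [243. 307.] [0.435 0.307 0.012]
gold 19 [ 86. 325.] [0.688 0.613 0.012]
gold 4 [ 90. 330.] [0.664 0.615 0.012]
gold 12 [ 95. 335.] [0.641 0.615 0.012]
gold 89 [134. 355.] [0.518 0.582 0.012]
gold 8 [144. 359.] [0.489 0.574 0.012]
gold 66 [150. 370.] [0.454 0.583 0.012]
red 5 [304. 165.] [ 0.801 -0.397  0.012]
red 9 [320. 192.] [ 0.628 -0.272  0.012]
red 18 [216. 250.] [0.663 0.195 0.012]
red 8 [232. 256.] [0.606 0.181 0.012]
red 71 [222. 261.] [0.612 0.218 0.012]
red 10
[... 1384 characters left out ...]
. 268.] [ 0.576 -0.078  0.012]
blue 30 [354. 308.] [ 0.587 -0.278  0.012]
blue 5 [325. 306.] [ 0.508 -0.237  0.012]
blue 24 [324. 312.] [ 0.494 -0.256  0.012]
blue 63 [379. 340.] [ 0.587 -0.418  0.012]
blue 103 [405. 374.] [ 0.588 -0.545  0.012]
blue 93 [426. 376.] [ 0.636 -0.576  0.012]
green 6 [325. 336.] [ 0.454 -0.339  0.012]
green 24 [320. 340.] [ 0.433 -0.346  0.012]
[0.6, -0.15, 0.35] -1.57 True
[0.6, -0.15, 0.35] 0 True
[0.6, -0.15, 0.35] 1.57 True
[0.6, 0.0, 0.4] -1.57 True
[0.6, 0.0, 0.4] 0 True
[0.6, 0.0, 0.4] 1.57 True
[0.62, 0.2, 0.4] -1.57 True
[0.62, 0.2, 0.4] 0 True
[0.62, 0.2, 0.4] 1.57 True
[0.45, -0.3, 0.35] -1.57 True
[0.45, -0.3, 0.35] 0 True
[0.45, -0.3, 0.35] 1.57 True
```

Run:
```python
from h import *
ims=[]
for i,p in enumerate(([.47,-.30,.28],[.53,.0,.42],[.49,.26,.38])):
    robot.goto(p,[np.pi,0,-1.57]); f=grab("wrist"); ims.append(f["image"])
    s=robot.sense(); print(s["t"],s["tcp_pos"].round(4),cam(f).round(3),np.array(f["R"]).round(2).tolist(),f["fx"])
    np.save(f"w{i}.npy",f,allow_pickle=True)
im=np.vstack([np.hstack(ims[:2]),np.hstack([ims[2],ims[2]*0])])
cv2.imwrite("pics/w.png",cv2.resize(im,(800,600),interpolation=cv2.INTER_AREA)[...,::-1])
```

```text
1.9667 [ 0.4693 -0.3014  0.2798] [ 0.547 -0.302  0.412] [[-0.0, -1.0, 0.0], [-0.95, 0.0, 0.3], [-0.3, -0.0, -0.95]] 302.9697470637941
3.2917 [ 0.5299 -0.0021  0.419 ] [ 0.607 -0.002  0.551] [[-0.0, -1.0, 0.0], [-0.95, 0.0, 0.3], [-0.3, -0.0, -0.95]] 302.9697470637941
4.375 [0.4914 0.2577 0.38  ] [0.568 0.258 0.512] [[-0.0, -1.0, 0.0], [-0.95, 0.0, 0.3], [-0.3, -0.0, -0.95]] 302.9697470637941
```

View pics/w.png

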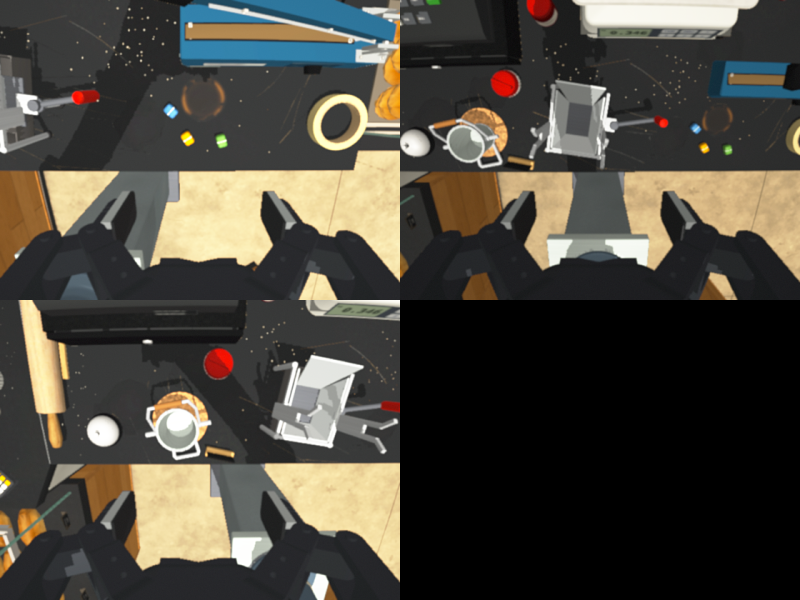

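Wrist pictures: the toffees blue, gold and green sit at (171,111), (187,139), (221,141) in the first tile. The stand is at (578,120) in the second, and the pail at (180,425) in the third with its pins visible. No red toffee is present.

Run:
```python
from h import *
W=[np.load(f"w{i}.npy",allow_pickle=True).item() for i in range(3)]
f=W[0]; P=cloud(f); hsv=cv2.cvtColor(f["image"],cv2.COLOR_RGB2HSV)
# toffees by height
m=((P[...,2]>0.008)&(P[...,2]<0.03)&(P[...,0]>.40)&(P[...,0]<.54)&(P[...,1]<-.2)&(P[...,1]>-.40)).astype(np.uint8)
k,l,st,c=cv2.connectedComponentsWithStats(m)
for i in range(1,k):
    if st[i,4]<40: continue
    v,u=np.where(l==i); Q=onplane(f,np.c_[u,v],0.015)[:,:2]
    r=cv2.minAreaRect((Q*1000).astype(np.float32)); print("blob",st[i,4],c[i].round(),[np.round(x,1) for x in r],np.nanmean(P[v,u,2]).round(4),hsv[v,u].mean(0).round())
f=W[1];P1=cloud(f);P2=cloud(W[2]);P2=P2.reshape(-1,3);P1=P1.reshape(-1,3)
for nm,Q in(("w1",P1),("w2",P2)):
    A=Q[(Q[:,2]>.21)&(Q[:,2]<.235)&(abs(Q[:,0]-.53)<.12)&(abs(Q[:,1])<.12)]
    print(nm,len(A)); 
    if len(A)>10:
        kk=cv2.kmeans(A[:,:2].astype(np.float32),4,None,(3,50,1e-5),5,0); 
        for j in range(4): B=A[kk[1][:,0]==j]; print(len(B),B.mean(0).round(4),B.min(0).round(3),B.max(0).round(3))
A=P2[(P2[:,2]>.079)&(P2[:,2]<.09)&(abs(P2[:,0]-.48)<.09)&(abs(P2[:,1]-.28)<.09)]
from scipy.optimize import least_squares
s=least_squares(lambda p:np.hypot(A[:,0]-p[0],A[:,1]-p[1])-p[2],[.48,.28,.042],loss="soft_l1",f_scale=.002);print("rim",s.x.round(4),len(A))
for z0,z1,nm in((.05,.07,"pins"),(.005,.03,"loop"),(.09,.2,"bail")):
    B=P2[(P2[:,2]>z0)&(P2[:,2]<z1)&(np.hypot(P2[:,0]-s.x[0],P2[:,1]-s.x[1])<.11)&(np.hypot(P2[:,0]-s.x[0],P2[:,1]-s.x[1])>.05)]
    print(nm,len(B))
    if nm!="bail":
        t=np.arctan2(B[:,1]-s.x[1],B[:,0]-s.x[0]); R=np.hypot(B[:,1]-s.x[1],B[:,0]-s.x[0])
        h,e=np.histogram(t,36,(-np.pi,np.pi)); print([(round(np.degrees((e[i]+e[i+1])/2)),h[i],R[(t>=e[i])&(t<e[i+1])].max().round(3)) for i in range(36) if h[i]>3])
    else: print(B.mean(0)); print(B[B[:,2]>B[:,2].max()-.015].mean(0),B[:,2].max())
kn=P1[(P1[:,2]>.1)&(P1[:,2]<.118)&(np.hypot(P1[:,0]-.526,P1[:,1]+.13)<.04)];print("knob",len(kn),kn.mean(0))
im=W[2]["image"][60:250,160:420]; cv2.imwrite("pics/pail.png",cv2.resize(im,None,fx=3,fy=3,interpolation=2)[...,::-1])
```

```text
blob 255 [239. 155.] [array([ 499.8, -251.5]), array([23.5, 18.6]), np.float64(44.3)] 0.0157 [ 94. 110. 237.]
blob 219 [262. 193.] [array([ 449.3, -282.1]), array([23. , 18.6]), np.float64(32.0)] 0.0151 [ 26. 204. 249.]
blob 209 [310. 197.] [array([ 444. , -345.7]), array([23.4, 17.4]), np.float64(16.8)] 0.0155 [ 44. 118. 231.]
w1 324
98 [0.5033 0.1032 0.2205] [0.496 0.1   0.21 ] [0.51  0.107 0.229]
57 [ 0.5204 -0.0144  0.2231] [ 0.512 -0.018  0.211] [ 0.527 -0.011  0.229]
75 [0.5368 0.0975 0.2223] [0.528 0.095 0.21 ] [0.543 0.102 0.229]
94 [ 0.4863 -0.0091  0.2205] [ 0.478 -0.013  0.21 ] [ 0.494 -0.005  0.229]
w2 631
148 [0.5367 0.0996 0.2213] [0.528 0.094 0.21 ] [0.543 0.102 0.231]
166 [ 0.4854 -0.0074  0.2199] [ 0.477 -0.013  0.21 ] [ 0.494 -0.004  0.23 ]
159 [ 0.5187 -0.0125  0.2201] [ 0.51  -0.018  0.21 ] [ 0.525 -0.008  0.23 ]
158 [0.5027 0.1047 0.2207] [0.495 0.1   0.21 ] [0.511 0.108 0.23 ]
rim [0.4804 0.3    0.0409] 798
pins 208
[(-135, np.int64(30), np.float64(0.109)), (-85, np.int64(38), np.float64(0.07)), (-75, np.int64(52), np.float64(0.07)), (95, np.int64(26), np.float6
[... 616 characters left out ...]
0.068)), (-35, np.int64(22), np.float64(0.07)), (-25, np.int64(18), np.float64(0.071)), (-15, np.int64(23), np.float64(0.072)), (-5, np.int64(19), np.float64(0.071)), (5, np.int64(17), np.float64(0.07)), (15, np.int64(20), np.float64(0.069)), (25, np.int64(14), np.float64(0.069)), (35, np.int64(10), np.float64(0.07)), (45, np.int64(6), np.float64(0.068)), (65, np.int64(18), np.float64(0.065)), (75, np.int64(12), np.float64(0.066)), (85, np.int64(12), np.float64(0.064)), (165, np.int64(35), np.float64(0.081)), (175, np.int64(38), np.float64(0.085))]
bail 638
[0.5291048  0.30882632 0.11885297]
[0.53319311 0.30985762 0.12327002] 0.12810879530775054
knob 123 [ 0.53159559 -0.13499491  0.11091532]
```

View pics/pail.png

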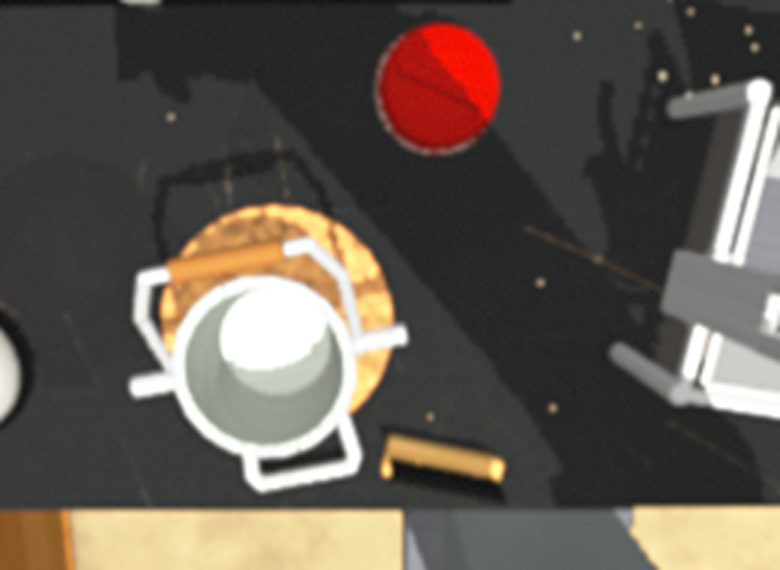

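Pail crop: the pail sits slightly robot-side of mat centre, loop towards the robot, bail leaning away with the grip at (230,260), card at (445,460). Stand slots are well located. Now picking the toffees.

```bash
cat >> h.py <<'E'
PI=np.pi
def look(p=(.47,-.30,.28),yaw=-PI/2):
    robot.goto(list(p),[PI,0,yaw]); robot.sleep(.15); return grab("wrist")
def toffees(f,x=(.38,.62),y=(-.46,-.17)):
    P=cloud(f); hsv=cv2.cvtColor(f["image"],cv2.COLOR_RGB2HSV)
    m=((P[...,2]>.008)&(P[...,2]<.03)&(P[...,0]>x[0])&(P[...,0]<x[1])&(P[...,1]>y[0])&(P[...,1]<y[1])&(hsv[...,1]>60)).astype(np.uint8)
    m=cv2.morphologyEx(m,cv2.MORPH_CLOSE,np.ones((3,3)))
    k,l,st,c=cv2.connectedComponentsWithStats(m); out=[]
    for i in range(1,k):
        if not 60<st[i,4]<500: continue
        v,u=np.where(l==i); Q=onplane(f,np.c_[u,v],0.015)[:,:2]
        (cx,cy),(w,h),a=cv2.minAreaRect((Q*1000).astype(np.float32))
        if max(w,h)>32: continue
        if w<h: a+=90
        out.append((np.array([cx,cy])/1000,np.radians(a),(round(w),round(h)),hsv[v,u].mean(0).round()))
    return out
def near(y,ref=-PI/2): return ref+(y-ref+PI/2)%PI-PI/2
PAIL=np.array([.4804,.300]); PYAW=np.radians(11)
def pick(xy,a):
    yaw=near(a+PI/2)
    robot.goto([*xy,.12],[PI,0,yaw]); robot.grip(.5,25)
    robot.move_straight([*xy,.0135],vel=.1); robot.grip(0,25)
    robot.move_straight([*xy,.28],vel=.25); return robot.sense()["opening"]
def drop():
    y=near(PYAW+PI/2)
    robot.goto([.5,.0,.33],[PI,0,-PI/2]); robot.goto([*PAIL,.25],[PI,0,y])
    robot.move_straight([*PAIL,.088],vel=.12); robot.grip(.36); robot.sleep(.3)
    robot.move_straight([*PAIL,.25],vel=.25); robot.goto([.5,.0,.33],[PI,0,-PI/2])
E
python3 - <<'E'
from h import *
f=np.load("w2.npy",allow_pickle=True).item(); P=cloud(f); h=cv2.cvtColor(f["image"],cv2.COLOR_RGB2HSV)
m=(h[...,0]>5)&(h[...,0]<25)&(h[...,1]>80)&(abs(P[...,2]-.004)<.006)&(np.hypot(P[...,0]-.49,P[...,1]-.29)<.09)
C=P[m][:,:2]; v,u=np.where(m); C=onplane(f,np.c_[u,v],.004)[:,:2]; (c,r)=cv2.minEnclosingCircle((C*1000).astype(np.float32)); print("mat",c,r,len(C))
Q=P.reshape(-1,3); r=np.hypot(*(Q[:,:2]-PAIL).T); B=Q[(Q[:,2]>.05)&(Q[:,2]<.072)&(r>.055)&(r<.075)]
a=[B[B[:,1]>.3].mean(0),B[B[:,1]<.3].mean(0)]; d=a[0]-a[1]; print("pins",a,np.degrees(np.arctan2(-d[0],d[1])))
L=Q[(Q[:,2]>.006)&(Q[:,2]<.022)&(r>.06)&(r<.095)&(Q[:,0]<.43)&(Q[:,1]>.25)]; print("loop",L.mean(0),L.min(0),L.max(0))
n=0
for k in range(5):
    T=toffees(look()); print(robot.sense()["t"],[(t[0].round(3),t[2],t[3]) for t in T])
    if not T: break
    t=min(T,key=lambda t:-t[0][0]); o=pick(t[0],t[1]); print("open",o)
    if o>.12: drop()
E
```

```text
mat (473.90911865234375, 294.857177734375) 82.46834564208984 1489
pins [array([0.4674314 , 0.36147743, 0.06621056]), array([0.49191469, 0.23862581, 0.06646915])] 11.270898315480563
loop [0.40881942 0.28448383 0.01723851] [0.39631253 0.25267403 0.01301938] [0.42894935 0.31987387 0.0205416 ]
6.625 [(array([ 0.5  , -0.252]), (24, 19), array([100., 129., 234.])), (array([ 0.449, -0.282]), (24, 18), array([ 27., 209., 248.])), (array([ 0.444, -0.346]), (23, 18), array([ 44., 122., 229.]))]
open 0.20554348308621728
18.3333 [(array([ 0.449, -0.282]), (24, 18), array([ 26., 208., 249.])), (array([ 0.444, -0.346]), (23, 17), array([ 45., 126., 229.]))]
open 0.20463111538474735
29.8 [(array([ 0.444, -0.346]), (23, 17), array([ 45., 130., 228.]))]
open 0.20151079472699931
41.5 []
```

Run:
```python
from h import *
f=look((.45,.29,.33)); np.save("w3.npy",f,allow_pickle=True); save(f,"p3.png",crop=(30,250,150,420),scale=2.8)
P=cloud(f); h=cv2.cvtColor(f["image"],cv2.COLOR_RGB2HSV)
m=(h[...,0]>5)&(h[...,0]<25)&(h[...,1]>60)&(abs(P[...,2]-.003)<.008)&(np.hypot(P[...,0]-.49,P[...,1]-.29)<.085)
v,u=np.where(m); C=onplane(f,np.c_[u,v],.004)[:,:2]
# outermost per angle
from scipy.optimize import least_squares
c0=np.array([.49,.30])
for it in range(3):
    a=np.arctan2(*(C-c0).T[::-1]); r=np.hypot(*(C-c0).T); E=[]
    for b in np.linspace(-PI,PI,73)[:-1]:
        k=(a>=b)&(a<b+PI/36)
        if k.sum()>2 and r[k].max()>.055: E.append(C[k][r[k].argmax()])
    E=np.array(E); s=least_squares(lambda p:np.hypot(*(E-p).T)-.065,c0,loss="soft_l1",f_scale=.002); c0=s.x
print("mat",c0.round(4),len(E),np.abs(s.fun).round(1),robot.sense()["t"])
Q=P.reshape(-1,3); r=np.hypot(*(Q[:,:2]-PAIL).T); B=Q[(Q[:,2]>.05)&(Q[:,2]<.072)&(r>.055)&(r<.075)]
a=[B[B[:,1]>.3].mean(0),B[B[:,1]<.3].mean(0)]; d=a[0]-a[1]; print("pins",a,np.degrees(np.arctan2(-d[0],d[1])))
A=Q[(Q[:,2]>.079)&(Q[:,2]<.09)&(r<.06)]
s=least_squares(lambda p:np.hypot(A[:,0]-p[0],A[:,1]-p[1])-p[2],[.48,.30,.042],loss="soft_l1",f_scale=.002);print("rim",s.x.round(4))
G=Q[(Q[:,2]>.1)&(Q[:,2]<.14)&(r<.11)]; u=G[:,:2]-PAIL; ca,sa=np.cos(PYAW),np.sin(PYAW)
xl=u@[ca,sa]; yl=u@[-sa,ca]; k=abs(yl)<.02; print("grip local x,z(top)",np.median(xl[k]),np.percentile(G[k,2],[50,95]),k.sum(), yl.min(),yl.max())
```

```text
mat [0.4889 0.2986] 48 [0. 0. 0. 0. 0. 0. 0. 0. 0. 0. 0. 0. 0. 0. 0. 0. 0. 0. 0. 0. 0. 0. 0. 0.
 0. 0. 0. 0. 0. 0. 0. 0. 0. 0. 0. 0. 0. 0. 0. 0. 0. 0. 0. 0. 0. 0. 0. 0.] 43.825
pins [array([0.46749955, 0.36116808, 0.06632122]), array([0.49181654, 0.23874456, 0.06643613])] 11.23443862043831
rim [0.4802 0.3001 0.0411]
grip local x,z(top) 0.05453361140397083 [0.12486223 0.12653855] 398 -0.048655574187500064 0.04963967925412194
```

View pics/p3.png

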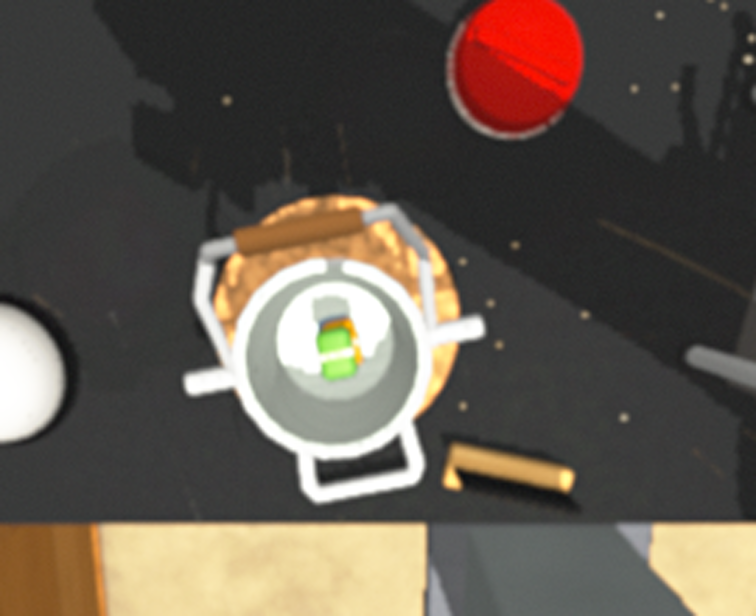

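All three toffees are in the pail: green on top, blue and gold under it at about (338,340). Now raise the bail along its arc and lift.

```bash
cat >> h.py <<'E'
ST=np.array([.5113,.0452]); SY=-.152; PAIL=np.array([.4802,.3001]); PYAW=np.radians(11.25); MAT=np.array([.4889,.2986])
def arcpt(c,yaw,hz,a,r=.08): # grip point with bail angle a -> TCP
    return [c[0]+np.cos(yaw)*r*np.sin(a),c[1]+np.sin(yaw)*r*np.sin(a),hz+r*np.cos(a)-.008]
def S(x,y,z): # stand->world (m)
    return [ST[0]+np.cos(SY)*x-np.sin(SY)*y,ST[1]+np.sin(SY)*x+np.cos(SY)*y,z]
E
python3 - <<'E'
from h import *
for off in(0,PI,-PI):
    print(off,[robot.inverse_kinematics(p,[PI,0,y+off]) is not None for p,y in((arcpt(PAIL,PYAW,.062,.745),PYAW),(arcpt(PAIL,PYAW,.31,0),PYAW),(S(0,0,.38),SY),(S(0,0,.25),SY))])
# tipping feasibility
for th in np.arange(0,2.5,.3):
    x=-.078*np.cos(th)-.048*np.sin(th); z=.181+.078*np.sin(th)-.048*np.cos(th); ok=[]
    for b in np.arange(0,-1.6,-.2):
        for nm,half in(("a",0),("b",1)):
            d=np.array([-np.sin(b),-np.cos(b)]); p=S(x+.008*d[0],0,z+.008*d[1])
            o=[PI,b,SY] if not half else [-PI+PI,PI+b,SY] 
            if half: # R*Rz(pi)
                from scipy.spatial.transform import Rotation as Ro
                o=list((Ro.from_euler('xyz',[PI,b,SY])*Ro.from_euler('z',PI)).as_euler('xyz'))
            if robot.inverse_kinematics(p,o) is not None: ok.append(f"{b:.1f}{nm}")
    print(round(th,1),round(x,3),round(z,3),ok)
E
```

```text
0 [True, True, True, True]
3.141592653589793 [True, True, True, True]
-3.141592653589793 [True, True, True, True]
0.0 -0.078 0.133 ['0.0a', '0.0b', '-0.2a', '-0.2b', '-0.4a', '-0.4b']
0.3 -0.089 0.158 ['0.0a', '0.0b', '-0.2a', '-0.2b', '-0.4a', '-0.4b']
0.6 -0.091 0.185 ['0.0a', '0.0b', '-0.2a', '-0.2b', '-0.4a', '-0.4b']
0.9 -0.086 0.212 ['0.0a', '0.0b', '-0.2a', '-0.2b', '-0.4a', '-0.4b', '-0.6a']
1.2 -0.073 0.236 ['0.0a', '0.0b', '-0.2a', '-0.2b', '-0.4a', '-0.4b', '-0.6a', '-0.6b']
1.5 -0.053 0.255 ['0.0a', '0.0b', '-0.2a', '-0.2b', '-0.4a', '-0.4b', '-0.6a', '-0.6b']
1.8 -0.029 0.268 ['0.0a', '0.0b', '-0.2a', '-0.2b', '-0.4a', '-0.4b', '-0.6a', '-0.6b', '-0.8a', '-0.8b']
2.1 -0.002 0.273 ['0.0a', '0.0b', '-0.2a', '-0.2b', '-0.4a', '-0.4b', '-0.6a', '-0.6b', '-0.8a', '-0.8b', '-1.0a']
2.4 0.025 0.269 ['0.0a', '0.0b', '-0.2a', '-0.2b', '-0.4a', '-0.4b', '-0.6a', '-0.6b', '-0.8a', '-0.8b', '-1.0a', '-1.0b']
```

Run:
```python
from h import *
o=[PI,0,PYAW]; a0=.745
p=arcpt(PAIL,PYAW,.062,a0)
robot.grip(.5,50)
robot.goto([p[0],p[1],.25],o); robot.move_straight(p,vel=.1); robot.grip(0,50); print("open",robot.sense()["opening"],11/85)
for a in np.linspace(a0,0,9)[1:]: robot.move_straight(arcpt(PAIL,PYAW,.062,a),vel=.08)
print(robot.sense()["wrist_force"].round(2))
q=arcpt(PAIL,PYAW,.062,0); robot.move_straight([q[0],q[1],q[2]+.03],vel=.05); robot.sleep(.5)
print(robot.sense()["wrist_force"].round(2),robot.sense()["opening"],robot.sense()["t"])
f=grab("scene"); save(f,"lift.png",crop=(170,350,130,330),scale=3)
```

```text
open 0.111827807135315 0.12941176470588237
[ 0.67 -2.96 10.73]
[ 0.12 -0.29 -4.24] 0.11097820238169903 50.65
```

View pics/lift.png

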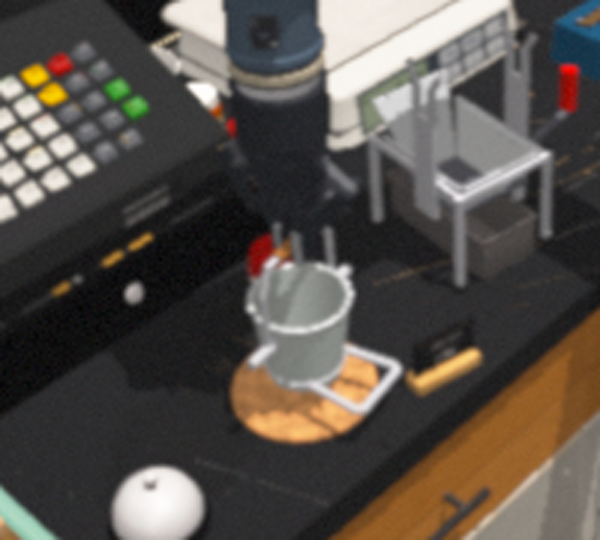

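Run:
```python
from h import *
s=robot.sense(); print(s["tcp_pos"],s["tcp_rot"])
f=grab("scene"); P=cloud(f).reshape(-1,3)
Q=P[(abs(P[:,0]-.48)<.12)&(abs(P[:,1]-.3)<.08)]
for z0 in np.arange(.02,.2,.01):
    B=Q[(Q[:,2]>z0)&(Q[:,2]<z0+.01)]
    if len(B): print(z0.round(2),len(B),B.min(0).round(3),B.max(0).round(3))
for X in ([*s["tcp_pos"][:2],s["tcp_pos"][2]+.008],[*PAIL,.092],[*PAIL,.034],[PAIL[0]-.078*.98,PAIL[1]-.078*.195,.044]): print((proj(f,X)[0]-[130,170])*3)
w=grab("wrist"); save(w,"liftw.png")
```

```text
[0.48017475 0.30011072 0.16396518] [-3.14156540e+00  8.11155385e-05  1.96383781e-01]
0.02 15 [0.408 0.22  0.02 ] [0.411 0.237 0.029]
0.03 70 [0.4   0.22  0.031] [0.594 0.335 0.04 ]
0.04 259 [0.395 0.221 0.04 ] [0.593 0.338 0.05 ]
0.05 111 [0.407 0.222 0.05 ] [0.517 0.338 0.06 ]
0.06 130 [0.444 0.266 0.06 ] [0.515 0.338 0.07 ]
0.07 140 [0.442 0.264 0.07 ] [0.52  0.339 0.08 ]
0.08 149 [0.441 0.262 0.08 ] [0.519 0.369 0.09 ]
0.09 219 [0.441 0.232 0.09 ] [0.521 0.371 0.1  ]
0.1 166 [0.438 0.26  0.1  ] [0.522 0.349 0.11 ]
0.11 162 [0.434 0.251 0.11 ] [0.522 0.348 0.12 ]
0.12 18 [0.467 0.252 0.121] [0.491 0.35  0.13 ]
0.13 15 [0.467 0.252 0.13 ] [0.49  0.349 0.139]
0.14 11 [0.467 0.256 0.141] [0.488 0.349 0.15 ]
0.15 30 [0.465 0.256 0.151] [0.489 0.347 0.16 ]
0.16 44 [0.46  0.287 0.161] [0.496 0.34  0.17 ]
0.17 81 [0.46  0.288 0.17 ] [0.495 0.338 0.18 ]
0.18 45 [0.461 0.292 0.18 ] [0.496 0.312 0.19 ]
0.19 45 [0.445 0.296 0.19 ] [0.509 0.316 0.199]
[293.62046218 239.82383474]
[301.39206716 313.60577133]
[306.6932634  363.39865791]
[381.66090354 386.80645754]
```

View pics/liftw.png

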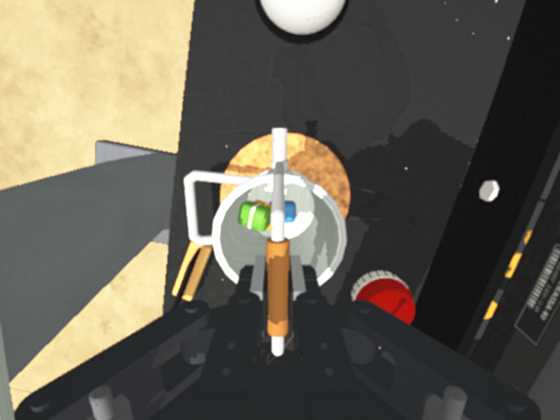

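Wrist view: bail upright in the jaws, green and blue toffees visible in the pail, pail clear of the mat. The scene depth puts it level under the tool. Now carry it above the stand.

```bash
python3 - <<'E'
from h import *
q=arcpt(PAIL,PYAW,.31,0); robot.move_straight(q,vel=.1)
t=S(0,0,q[2]); robot.move_straight(t,vel=.07,attitude=[PI,0,SY]); robot.sleep(1)
robot.move_straight(S(0,0,.25+.072),vel=.05); robot.sleep(1.0)
s=robot.sense(); print(s["t"],s["tcp_pos"].round(4),s["wrist_force"].round(2),s["opening"])
f=grab("scene"); P=cloud(f).reshape(-1,3)
save(f,"sad.png",crop=(120,270,220,360),scale=4)
g=grab("side"); save(g,"sad2.png",crop=(150,270,240,360),scale=5)
for fr in(f,g):
    P=cloud(fr).reshape(-1,3); L=(P[:,:2]-ST)@np.array([[np.cos(SY),-np.sin(SY)],[np.sin(SY),np.cos(SY)]])
    for sg in(1,-1):
        k=(P[:,2]>.232)&(P[:,2]<.262)&(L[:,1]*sg>.048)&(L[:,1]*sg<.08)&(abs(L[:,0])<.04); print(sg,k.sum(), L[k].mean(0).round(4),P[k,2].min().round(4) if k.sum() else 0,P[k,2].max() if k.sum() else 0, L[k].max(0), L[k].min(0))
E
python3 -c "
import cv2,numpy as np
a=cv2.resize(cv2.imread('pics/sad.png'),(400,428));b=cv2.resize(cv2.imread('pics/sad2.png'),(400,400))
c=np.zeros((428,800,3),np.uint8);c[:,:400]=a;c[:400,400:]=b;cv2.imwrite('pics/sad3.png',c)"
```

```text
60.3 [0.5113 0.0452 0.322 ] [ 0.07  0.91 -3.7 ] 0.1067063406193876
1 38 [0.0005 0.0599] 0.2434 0.2586849099781339 [0.00460125 0.07280199] [-0.00332977  0.04801465]
-1 13 [-0.0003 -0.0624] 0.2442 0.2557067999062098 [ 0.00375431 -0.05378648] [-0.00404941 -0.06844521]
1 1 [0.0028 0.0485] 0.2543 0.2542817127436213 [0.00280608 0.04845544] [0.00280608 0.04845544]
-1 15 [-0.0032 -0.061 ] 0.2332 0.25733013651281905 [ 0.00217441 -0.04951802] [-0.02807875 -0.06759745]
```

View pics/sad3.png

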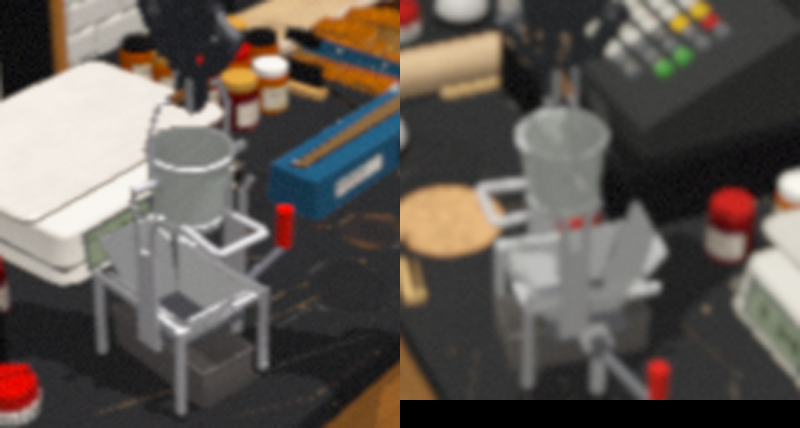

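The pins are over the slots within about 1 mm in stand x and 2 mm in y. Lowering.

Run:
```python
from h import *
off=-.001
print(robot.move_straight(S(0,off,.198+.072),vel=.05,contact_N=4)); print(robot.sense()["wrist_force"].round(2),robot.sense()["tcp_pos"][2])
for z in (.188,.184,.181,.179):
    robot.move_straight(S(0,off,z+.072),vel=.02); robot.sleep(.2)
    s=robot.sense(); print(z,s["wrist_force"].round(2))
    if s["wrist_force"][2]>-1: break
robot.grip(.35); robot.sleep(.3); z=robot.sense()["tcp_pos"][2]; robot.move_straight(S(0,off,z+.06),vel=.1); robot.move_straight(S(-.0,off,.40),vel=.2); robot.sleep(.5)
w=look(tuple(S(-.09,0,.42))); np.save("w4.npy",w,allow_pickle=True); save(w,"hung.png",crop=(0,260,120,440),scale=2.3)
f=grab("scene"); g=grab("side")
for fr in(f,g,w):
    P=cloud(fr).reshape(-1,3); L=(P[:,:2]-ST)@np.array([[np.cos(SY),-np.sin(SY)],[np.sin(SY),np.cos(SY)]])
    for sg in(1,-1):
        k=(P[:,2]>.165)&(P[:,2]<.195)&(L[:,1]*sg>.062)&(L[:,1]*sg<.08)&(abs(L[:,0])<.03); print(sg,k.sum(), *( (L[k].mean(0).round(4),P[k,2].min().round(4),P[k,2].max(),L[k].max(0),L[k].min(0)) if k.sum() else ()))
    k=(P[:,2]>.09)&(P[:,2]<.17)&(L[:,0]<-.06)&(L[:,0]>-.12)&(abs(L[:,1])<.02); print("loop",k.sum(),np.c_[L[k],P[k,2]].mean(0).round(4) if k.sum() else 0,P[k,2].max() if k.sum() else 0)
    k=(P[:,2]>.24)&(P[:,2]<.29)&(np.abs(L[:,1])<.022)&(abs(L[:,0])<.06); print("grip",k.sum(),np.c_[L[k],P[k,2]].mean(0).round(4) if k.sum() else 0)
print(robot.sense()["t"])
```

```text
False
[-0.78 -0.46 -4.23] 0.2703324916216667
0.188 [-0.09  0.31 -4.11]
0.184 [ 0.28 -0.3  -4.7 ]
0.181 [ 0.18 -1.09  5.45]
1 16 [-0.0008  0.0673] 0.1758 0.1944348815618618 [0.008897   0.07274547] [-0.01661825  0.06213608]
-1 0
loop 36 [-0.0721  0.0015  0.1259] 0.13005999886091815
grip 54 [-1.100e-02  2.000e-04  2.629e-01]
1 2 [-0.0099  0.0698] 0.1847 0.19154336845408793 [-0.00281768  0.07615334] [-0.01702557  0.0635009 ]
-1 10 [-0.004  -0.0652] 0.1807 0.19262099813805314 [ 0.00120765 -0.06237436] [-0.01526958 -0.06831468]
loop 19 [-0.0744 -0.0012  0.1294] 0.13319094085536187
grip 29 [-0.0123 -0.002   0.2669]
1 57 [0.0002 0.0658] 0.1809 0.18730462059658667 [0.00472465 0.0695675 ] [-0.0040633   0.06206088]
-1 57 [ 0.0003 -0.066 ] 0.1812 0.1876522947636628 [ 0.00541638 -0.06243992] [-0.00444016 -0.06984805]
loop 164 [-7.120e-02  1.000e-04  1.274e-01] 0.13030429415961825
grip 613 [-0.0087  0.      0.265 ]
67.2833
```

View pics/hung.png

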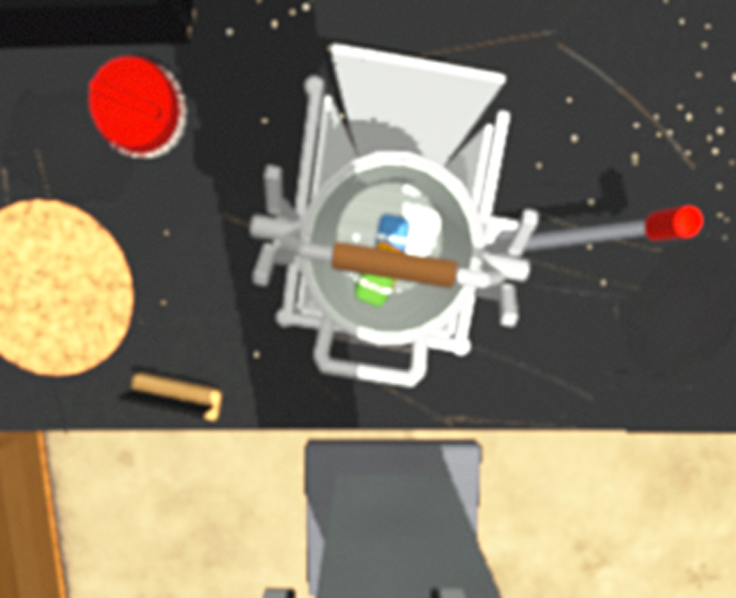

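Hung: both pins are seated (measured symmetric at ±66 mm, top z 0.187) and all three toffees are inside. The pail leans about 0.1 rad. Now tip it by the loop.

```bash
cat >> h.py <<'E'
def loop_pose(th,b,back=0.,hz=.181,r=(-.078,-.048)):
    x=r[0]*np.cos(th)+r[1]*np.sin(th); z=hz-r[0]*np.sin(th)+r[1]*np.cos(th)
    d=np.array([-np.sin(b),-np.cos(b)])*(.008-back)
    return S(x+d[0],0,z+d[1]),[PI,b,SY]
def beta(th): return -.4+.4*np.clip((th-.8)/1.5,0,1)
E
python3 - <<'E'
from h import *
T0=-.10
ths=np.arange(T0,2.31,.1)
assert all(robot.inverse_kinematics(*loop_pose(t,beta(t))) is not None for t in ths)
assert robot.inverse_kinematics(*loop_pose(T0,-.4,.09)) is not None
robot.grip(.4,30)
p,o=loop_pose(T0,-.4,.12); robot.goto([p[0]-.05,p[1],p[2]+.15],o); p,o=loop_pose(T0,-.4,.09); robot.goto(p,o)
print("contact",robot.move_straight(loop_pose(T0,-.4)[0],vel=.06,contact_N=5)); s=robot.sense(); print(s["tcp_pos"]-loop_pose(T0,-.4)[0],s["wrist_force"].round(2))
robot.grip(0,30); s=robot.sense(); print("open",s["opening"],8/85,s["wrist_force"].round(2),s["t"])
save(grab("side"),"loop.png",crop=(150,270,220,340),scale=5)
E
```

```text
Traceback (most recent call last):
plant.IKError: the arm cannot take that pose within its joint ranges
```

Run:
```python
from h import *
T0=-.10
for x in(-.16,-.13,-.10,-.07):
    if robot.inverse_kinematics(S(x,0,.34),[PI,-.4,SY]) is not None: break
print(x); robot.goto(S(x,0,.34),[PI,-.4,SY])
p,o=loop_pose(T0,-.4,.09); robot.goto(p,o)
print("contact",robot.move_straight(loop_pose(T0,-.4)[0],vel=.06,contact_N=5)); s=robot.sense(); print(s["tcp_pos"]-loop_pose(T0,-.4)[0],s["wrist_force"].round(2))
robot.grip(0,30); s=robot.sense(); print("open",s["opening"],8/85,s["wrist_force"].round(2),s["t"])
save(grab("side"),"loop.png",crop=(150,270,220,340),scale=5)
```

```text
-0.13
contact False
[-8.87995530e-05 -4.21433627e-06  1.42743713e-04] [-3.12  0.03  1.46]
open 0.07973133981446855 0.09411764705882353 [0.79 0.32 1.23] 71.3333
```

View pics/loop.png

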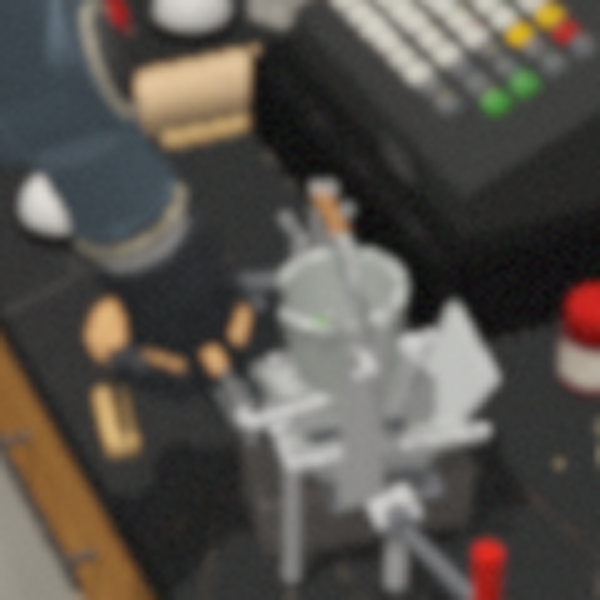

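The side view shows the jaws on the loop bar at about (245,400), with the pail upright in its slots. Tip now.

Run:
```python
from h import *
for t in np.arange(0,2.31,.1):
    p,o=loop_pose(t,beta(t)); robot.move_straight(p,vel=.06 if t>1 else .08,attitude=o)
    s=robot.sense(); F=s["wrist_force"]
    if round(t*10)%4==0 or np.linalg.norm(F)>15: print(round(t,1),F.round(1),round(s["opening"],3))
    if np.linalg.norm(F)>35: print("STOP"); break
robot.sleep(.8); print(s["t"])
save(grab("scene"),"tip.png",crop=(120,270,220,370),scale=5)
```

```text
0.0 [ 1.1  1.  -0.4] 0.083
0.4 [ 0.1 -0.2 -2.2] 0.077
0.8 [-6.7  1.4 -0.5] 0.073
1.1 [-14.6   2.9   5.8] 0.077
1.2 [-16.8   1.3  10. ] 0.078
1.3 [-18.3   1.5  13.9] 0.075
1.4 [-18.2  -0.2  16.1] 0.078
1.5 [-17.3  -0.1  18.2] 0.073
1.6 [-14.   -1.4  17.2] 0.078
1.7 [-9.5 -1.5 14.6] 0.081
2.0 [-2.6 -0.5  7.9] 0.081
78.2167
```

View pics/tip.png

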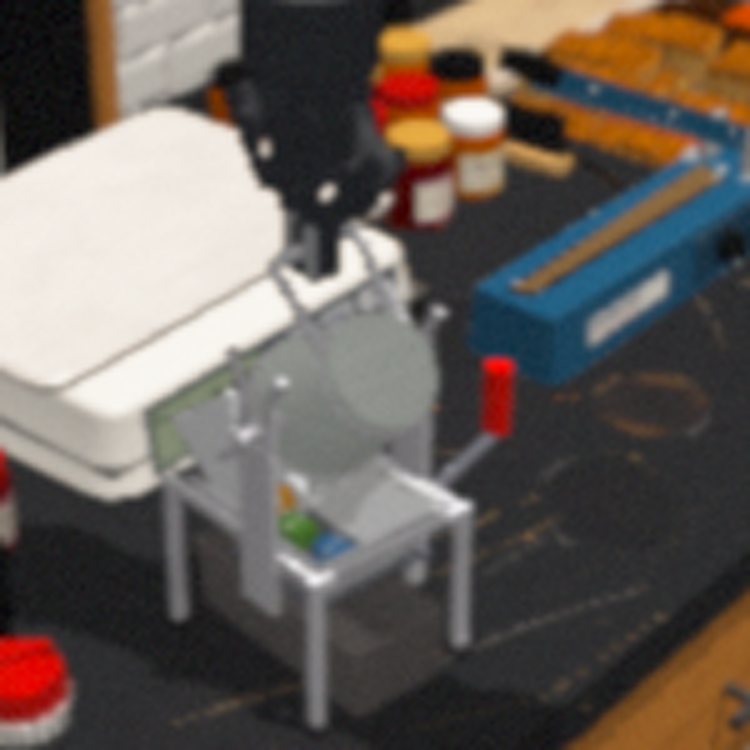

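Toffees gold (287,497), green (298,527) and blue (335,545) are in the funnel. The pail is inverted. Checking the pins before letting it down.

```bash
cat >> h.py <<'E'
def stl(fr):
    P=cloud(fr).reshape(-1,3); L=(P[:,:2]-ST)@np.array([[np.cos(SY),-np.sin(SY)],[np.sin(SY),np.cos(SY)]])
    return np.c_[L,P[:,2]]
def pins(names=("scene","side")):
    for n in names:
        L=stl(grab(n))
        for sg in(1,-1):
            k=(L[:,2]>.16)&(L[:,2]<.235)&(L[:,1]*sg>.0625)&(L[:,1]*sg<.076)&(abs(L[:,0])<.03); print(n,sg,k.sum(),*((np.median(L[k],0).round(4),L[k].max(0).round(4)) if k.sum() else ()))
E
python3 - <<'E'
from h import *
pins(); p,o=loop_pose(2.3,beta(2.3)); s=robot.sense(); print(s["tcp_pos"]-p,s["wrist_force"].round(1),s["opening"])
L=stl(grab("scene")); k=(L[:,2]>.245)&(L[:,2]<.30)&(abs(L[:,1])<.04)&(abs(L[:,0])<.08); print(k.sum(),L[k].mean(0))
E
```

```text
scene 1 17 [0.0007 0.066  0.1831] [0.0097 0.072  0.2285]
scene -1 0
side 1 2 [-0.0185  0.0645  0.2218] [-0.0134  0.065   0.2285]
side -1 8 [-0.0029 -0.0663  0.1857] [ 0.0006 -0.064   0.1897]
[ 0.00082275 -0.00060896  0.0008644 ] [-1.6 -1.4  5.4] 0.0789200381233129
249 [0.01060646 0.00541461 0.2713108 ]
```

Run:
```python
from h import *
for t in np.arange(2.2,-.11,-.1):
    p,o=loop_pose(t,beta(t)); robot.move_straight(p,vel=.08,attitude=o)
    F=robot.sense()["wrist_force"]
    if np.linalg.norm(F)>25: print(round(t,1),F.round(1))
robot.sleep(.2); robot.grip(.4); robot.sleep(.2)
p,o=loop_pose(-.1,-.4,.09); robot.move_straight(p,vel=.12); robot.move_straight(S(-.13,0,.34),vel=.2)
w=look(tuple(S(-.06,-.02,.42))); np.save("w5.npy",w,allow_pickle=True); save(w,"back.png",crop=(0,260,120,440),scale=2.3)
pins(("scene","side")); L=stl(w)
k=(L[:,2]>.165)&(L[:,2]<.195)&(abs(L[:,1])>.062)&(abs(L[:,1])<.075)&(abs(L[:,0])<.03);print("pins",k.sum(),L[k].mean(0).round(4),L[k].max(0).round(4))
k=(L[:,2]>.2)&(L[:,2]<.29)&(abs(L[:,1])<.018)&(abs(L[:,0])<.09); print("grip",k.sum(),np.median(L[k],0).round(4),L[k].max(0).round(4))
k=(L[:,2]>.09)&(L[:,2]<.17)&(L[:,0]<-.06)&(L[:,0]>-.12)&(abs(L[:,1])<.02); print("loop",k.sum(),L[k].mean(0).round(4))
k=(abs(L[:,2]-.112)<.006)&(np.hypot(L[:,0]-.048,L[:,1]+.176)<.03); print("knob",k.sum(),L[k].mean(0),robot.sense()["t"])
```

```text
scene 1 11 [0.0003 0.0692 0.1825] [0.0047 0.072  0.188 ]
scene -1 0
side 1 3 [-0.0134  0.0644  0.1909] [-0.0038  0.0728  0.2151]
side -1 7 [-0.0039 -0.0662  0.1854] [-0.0004 -0.0639  0.1928]
pins 120 [ 0.0009 -0.006   0.1851] [0.0059 0.0694 0.1877]
grip 714 [-4.800e-03  1.000e-04  2.644e-01] [0.0428 0.018  0.268 ]
loop 154 [-0.072   0.0005  0.1291]
knob 141 [ 0.04648416 -0.17508816  0.11213761] 89.425
```

View pics/back.png

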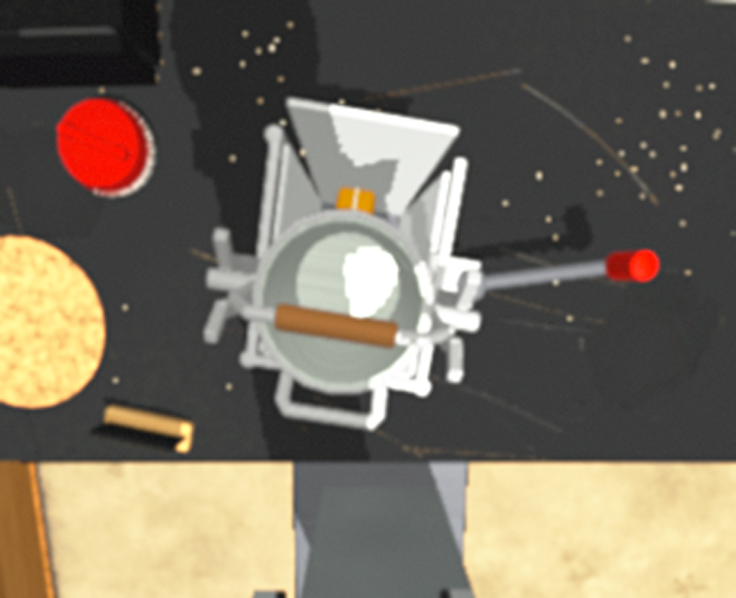

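Pail hangs upright and empty (bail grip at (335,325)), with the gold toffee visible in the funnel at (355,200). Knob at rest. Now the lever.

```bash
cat > lever.py <<'E'
from h import *
piv=np.array([.020,-.080]); v0=np.array([.0275,-.0962])
def kp(a,z=.082,flip=PI):
    c,s=np.cos(-a),np.sin(-a); v=np.array([c*v0[0]-s*v0[1],s*v0[0]+c*v0[1]]); k=piv+v
    y=np.arctan2(v[1],v[0])+PI/2+SY+flip
    return S(k[0],k[1],z),[PI,0,(y+PI)%(2*PI)-PI]
E
python3 - <<'E'
from lever import *
A=np.arange(0,1.41,.1)
for fl in(PI,0): print(fl,[int(robot.inverse_kinematics(*kp(a,flip=fl)) is not None) for a in A])
q=[np.round(robot.inverse_kinematics(*kp(a)),2) for a in (0,.7,1.37) if robot.inverse_kinematics(*kp(a)) is not None]; print(q)
q=[np.round(robot.inverse_kinematics(*kp(a,flip=0)),2) for a in (0,.7,1.37)]; print(q)
E
```

```text
3.141592653589793 [1, 1, 1, 1, 1, 1, 1, 1, 1, 1, 1, 1, 1, 1, 1]
0 [1, 1, 1, 1, 1, 1, 1, 1, 1, 1, 1, 1, 1, 1, 1]
[array([-0.08,  0.48,  0.33,  2.  , -0.23,  0.71, -2.62]), array([ 1.05,  0.7 , -1.18,  2.09,  0.83,  0.94,  1.97]), array([ 0.99,  0.61, -1.18,  2.2 ,  0.77,  0.85,  1.21])]
[array([ 0.46,  0.49, -0.37,  1.96,  0.26,  0.73,  0.07]), array([ 0.41,  0.39, -0.29,  2.12,  0.18,  0.65, -0.58]), array([ 0.36,  0.33, -0.35,  2.23,  0.2 ,  0.61, -1.38])]
```

```bash
cat >> lever.py <<'E'
def kl(a,z=.082):
    p,o=kp(a,z,0); o[2]-=.35*min(a/.7,1); return p,o
E
python3 - <<'E'
from lever import *
A=np.r_[np.arange(.1,1.31,.1),1.345]
assert all(robot.inverse_kinematics(*kl(a)) is not None for a in A)
robot.grip(.45,30)
p,o=kl(0,.30); robot.goto(p,o); p,o=kl(0); print("c",robot.move_straight(p,vel=.1,contact_N=6)); robot.grip(0,30); s=robot.sense(); print(s["opening"],18/85,s["wrist_force"].round(1))
for a in A:
    p,o=kl(a); robot.move_straight(p,vel=.08,attitude=o); F=robot.sense()["wrist_force"]
    if a>1.15 or round(a*10)%3==0: print(round(a,2),F.round(1))
    if np.linalg.norm(F)>35: print("STOP"); break
robot.sleep(1.2); s=robot.sense(); print(np.array(s["tcp_pos"])-p,s["opening"],s["t"],s["wrist_force"].round(1))
save(grab("scene"),"lev.png",crop=(130,280,220,370),scale=5); pins(("scene",))
E
```

```text
c False
0.2049678164242385 0.21176470588235294 [-3.3 -0.5  5.8]
0.3 [ 0.  -3.   4.5]
0.6 [ 0.6 -2.5  6.2]
0.9 [ 1.6 -3.   4.6]
1.2 [ 0.8 -4.6  7. ]
1.3 [-0.2 -4.4  8.3]
1.34 [-0.6 -3.7  9.1]
[ 0.0005428  -0.00106476  0.00033366] 0.20151246473090312 99.1917 [-0.5 -4.6  7.9]
scene 1 17 [0.     0.0661 0.1826] [0.0069 0.0706 0.1991]
scene -1 0
```

View pics/lev.png

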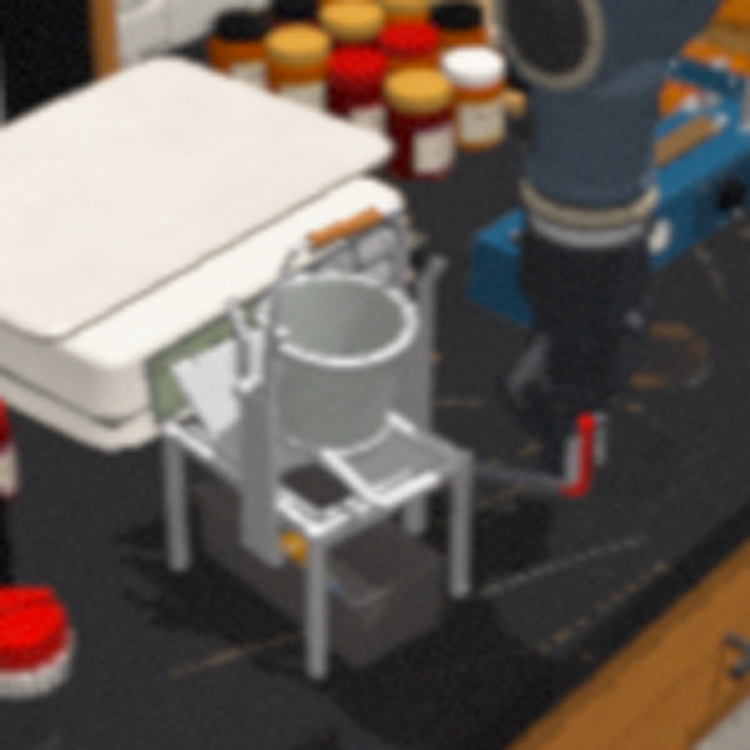

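Shutter open, funnel empty; gold (295,545) and blue (335,590) are in the tin. Feel for the stop, then take the lever back.

Run:
```python
from lever import *
for a in(1.36,1.38):
    p,o=kl(a); robot.move_straight(p,vel=.05,attitude=o); print(a,robot.sense()["wrist_force"].round(1))
robot.sleep(.3)
for a in np.r_[np.arange(1.3,.05,-.1),0]:
    p,o=kl(a); robot.move_straight(p,vel=.1,attitude=o)
robot.grip(.4); robot.sleep(.3); s=robot.sense(); print(s["wrist_force"].round(1))
robot.move_straight(kl(0,.30)[0],vel=.2)
w=look(tuple(S(-.06,-.02,.42))); L=stl(w)
k=(abs(L[:,2]-.112)<.006)&(np.hypot(L[:,0]-.048,L[:,1]+.176)<.03); print("knob",k.sum(),L[k].mean(0))
k=(L[:,2]>.165)&(L[:,2]<.195)&(abs(L[:,1])>.062)&(abs(L[:,1])<.075)&(abs(L[:,0])<.03);print("pins",k.sum(),L[k].mean(0).round(4),L[k].max(0).round(4))
k=(L[:,2]>.25)&(L[:,2]<.29)&(abs(L[:,1])<.018)&(abs(L[:,0])<.03); print("grip",k.sum(),np.median(L[k],0).round(4),np.percentile(L[k],[5,95],0).round(4))
f=grab("side"); save(f,"tin.png",crop=(170,290,240,360),scale=5); print(robot.sense()["t"])
hsv=cv2.cvtColor(w["image"],cv2.COLOR_RGB2HSV)
for n in("scene","side"):
    f=grab(n); P=stl(f).reshape(420,560,3); h=cv2.cvtColor(f["image"],cv2.COLOR_RGB2HSV)
    for c,lo,hi in(("gold",14,30),("green",38,85),("blue",95,125)):
        k=(h[...,0]>=lo)&(h[...,0]<=hi)&(h[...,1]>90)&(h[...,2]>40)&(abs(P[...,0]-.02)<.1)&(abs(P[...,1])<.06)&(P[...,2]<.16)&(P[...,2]>.005); print(n,c,k.sum(),P[k].mean(0).round(3) if k.sum() else "")
```

```text
1.36 [ 0.7 -4.5  7.9]
1.38 [ 1.9 -8.9  6.1]
[-0.2  0.  -0.5]
knob 137 [ 0.04657796 -0.17525738  0.11200718]
pins 118 [ 0.0008 -0.0048  0.1851] [0.006  0.0696 0.1882]
grip 469 [-0.0067  0.      0.2655] [[-0.0119 -0.0162  0.2624]
 [-0.002   0.0162  0.2672]]
107.7417
scene gold 13 [0.016 0.02  0.037]
scene green 0 
scene blue 0 
side gold 1 [-0.075  0.031  0.133]
side green 0 
side blue 1 [-0.014  0.021  0.021]
```

View pics/tin.png

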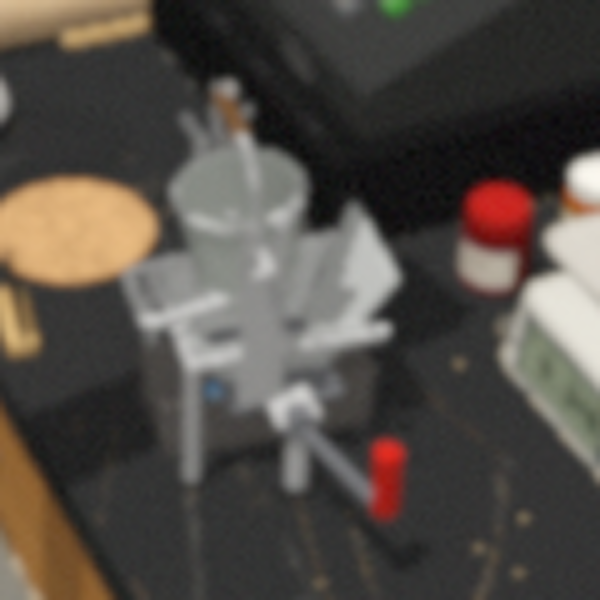

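The side view shows the lever back at rest (388,480), blue in the tin at (213,388) and the mat free at (80,230). Now the pail goes back to its mat.

Run:
```python
from h import *
robot.grip(.45,50); x=-.0067
robot.goto(S(x,0,.36),[PI,0,SY]); print("c",robot.move_straight(S(x,0,.2525),vel=.08,contact_N=6)); robot.grip(0,50); print(robot.sense()["opening"],robot.sense()["wrist_force"].round(1))
robot.move_straight(S(0,0,.256),vel=.04); robot.move_straight(S(0,0,.30),vel=.05); print(robot.sense()["wrist_force"].round(1))
robot.move_straight(S(0,0,.385),vel=.1); robot.sleep(.3); print(robot.sense()["wrist_force"].round(1),robot.sense()["opening"])
q=arcpt(MAT,PYAW,.31,0); robot.move_straight(q,vel=.08,attitude=[PI,0,PYAW]); robot.sleep(.8)
robot.move_straight(arcpt(MAT,PYAW,.085,0),vel=.1); robot.sleep(.8)
f=grab("scene"); P=cloud(f).reshape(-1,3); A=P[(P[:,2]>.102)&(P[:,2]<.112)&(np.hypot(*(P[:,:2]-MAT).T)<.06)]
print("rim",A.mean(0),A.min(0),A.max(0))
w=grab("wrist"); save(w,"mat.png"); print(robot.sense()["wrist_force"].round(1),robot.sense()["t"])
```

```text
c False
0.10819372938528914 [-0.1 -0.1  2.7]
[ 0.3  0.5 -4.2]
[ 0.3 -0.5 -3.8] 0.11269381910745213
rim [0.48745341 0.29708824 0.10588994] [0.44170109 0.2524906  0.10203049] [0.53319394 0.34678812 0.11182514]
[-0.4 -0.3 -4.9] 121.2667
```

View pics/mat.png

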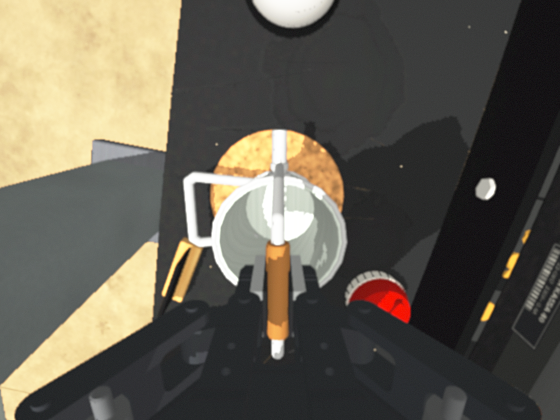

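The pail is empty and hangs over the mat, with the loop just clear of the card (loop corner (207,240), card (180,272)). Lowering and releasing.

Run:
```python
from h import *
robot.move_straight(arcpt(MAT,PYAW,.066,0),vel=.04); 
for z in(.064,.063,.062,.061,.060):
    robot.move_straight(arcpt(MAT,PYAW,z,0),vel=.02); robot.sleep(.2); F=robot.sense()["wrist_force"]; print(z,F.round(1))
    if F[2]>-.5: break
robot.grip(.35); robot.sleep(.3); p=arcpt(MAT,PYAW,.062,0); robot.move_straight([p[0],p[1],.30],vel=.1)
w=look((.44,.29,.36)); P=cloud(w).reshape(-1,3); r=np.hypot(*(P[:,:2]-MAT).T)
from scipy.optimize import least_squares
A=P[(P[:,2]>.077)&(P[:,2]<.092)&(r<.06)]
s=least_squares(lambda p:np.hypot(A[:,0]-p[0],A[:,1]-p[1])-p[2],[*MAT,.042],loss="soft_l1",f_scale=.002)
g=np.linalg.lstsq(np.c_[A[:,:2]-s.x[:2],np.ones(len(A))],A[:,2],rcond=None)[0]; print("rim",s.x.round(4),"plane",g.round(4),len(A))
w2=look(tuple(S(-.03,0,.42))); save(w2,"fin1.png")
im=[w["image"],w2["image"],grab("scene")["image"],grab("side")["image"]]
cv2.imwrite("pics/fin.png",cv2.resize(np.vstack([np.hstack(im[:2]),np.hstack(im[2:])]),(800,600),interpolation=cv2.INTER_AREA)[...,::-1])
L=stl(w2).reshape(420,560,3); h=cv2.cvtColor(w2["image"],cv2.COLOR_RGB2HSV)
k=(h[...,1]>110)&(abs(L[...,0]-.02)<.08)&(abs(L[...,1])<.05)&(L[...,2]>.05)&(L[...,2]<.15); print("coloured px in funnel",k.sum())
k=(abs(L[...,2]-.112)<.006)&(np.hypot(L[...,0]-.048,L[...,1]+.176)<.03); print("knob",L[k].mean(0)); print(robot.sense()["t"])
```

```text
0.064 [ 0.  -0.6 -4.3]
0.063 [ 1.2  0.5 -2.6]
0.062 [ 0.9 -0.2  1. ]
rim [0.4923 0.2982 0.041 ] plane [ 0.0028 -0.0021  0.084 ] 964
coloured px in funnel 0
knob [ 0.04700966 -0.17510789  0.11184813]
128.6667
```

View pics/fin.png

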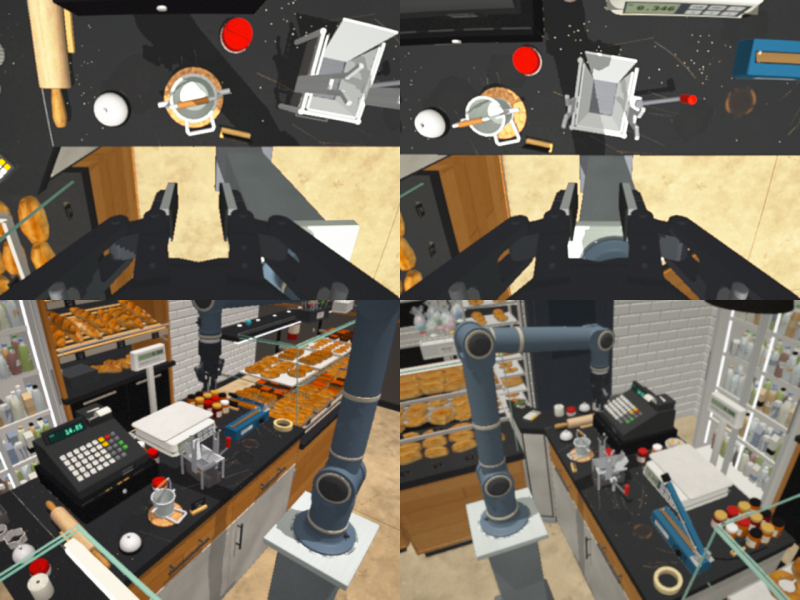

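Run:
```python
from h import *
for n in("wrist","scene","side"):
    f=grab(n); P=stl(f).reshape(420,560,3); h=cv2.cvtColor(f["image"],cv2.COLOR_RGB2HSV)
    for c,lo,hi in(("gold",14,30),("green",38,85),("blue",95,125)):
        k=(h[...,0]>=lo)&(h[...,0]<=hi)&(h[...,1]>90)&(h[...,2]>60)&(P[...,0]>-.12)&(P[...,0]<.16)&(abs(P[...,1])<.14)&(P[...,2]<.16)&(P[...,2]>.004)
        print(n,c,k.sum(),np.median(P[k],0).round(3) if k.sum() else "")
robot.close_job()
```

```text
wrist gold 26 [-0.119  0.129  0.011]
wrist green 0 
wrist blue 0 
scene gold 14 [0.02  0.015 0.032]
scene green 0 
scene blue 0 
side gold 1 [-0.115  0.14   0.005]
side green 0 
side blue 1 [-0.013  0.023  0.02 ]
the job is handed in; nothing more can be done
```

I carried out the whole order and handed the job in at about 129 s of the 210 s. I did not see the green toffee in the tin directly.

**What I did:**
- I put the three toffees present (blue, gold and green; no red) into the pail.
- I hung the pail in the stand's slots and let go of it.
- I tipped it by the loop to about 2.3 rad and let it back down.
- I swung the lever to its stop, where the force rose at about 1.38 rad, and brought it back. I held the knob on the way back instead of letting the spring return it alone.
- I stood the empty pail back on its mat.

**Last checks:**
- **Pail:** it stands level on the mat, with its rim at 84 mm and a tilt of about 0.004 rad. Its centre is about 4 mm from the mat's.
- **Lever:** the knob is within about 2 mm of its rest position.
- **Toffees:** the funnel is empty. Gold and blue were seen in the tin. Green was hidden from every camera, and none was visible in the funnel or on the counter by the stand, so I take it to be in the tin.
- **Bystanders:** the card, timer and bell look to be in their places in the last pictures. I did not measure their positions.

While tipping, the force on the tool rose to about 25 N. The pins stayed in the slots, and it was well under the wrist limit.

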